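# Feel out the free storage gap under the spice rack with the dough divider

### The arm

A 6-joint arm with a two-finger parallel gripper is mounted at the origin on the work surface. World frame = base frame: x ahead of the robot, y to its left, z up, the work surface at z = 0. Lengths are in m, angles in degrees, forces in N, time in s.
With the tool pointing down it reaches from about 0.4 to 0.825 m from the base axis. Payload 7 kg.
Tool frame: the origin (TCP) lies at the very end of the fingers, on their centre line; the grasp point (between the pads) lies 19 mm behind it; z points along the fingers, y is the direction in which the jaws open and shut (so a half turn about z gives the same grasp; the last joint's range is limited). The gripper opens to 88 mm and grips with 3 to 60 N. Pads are 19 mm wide; open, the fingers measure 130 mm over their backs; the gripper's body (78 mm by 193 mm) begins 47 mm behind the grasp point.
Start: joints at [-51.102, 20.546, 0.682, 0, -70.136, -16.507], TCP at [0.257, -0.624, 0.227] pointing down, gripper open.
Joint ranges: [-176.03, 176.03], [-82.01, 121.73], [-58.28, 71.71], [-173.87, 95.51], [-174.79, -0.11], [-173.66, 173.66]. Speed limits (degrees/s): [136.94, 136.94, 172.46, 180, 180, 180].

### API

Orientations are given as [roll, pitch, yaw] about the fixed x, y, z axes, in that order (R = Rz(yaw) Ry(pitch) Rx(roll)).
In Python, from plant import ctrl, snapshot, workorder gives the robot as it stands. The module is installed in compiled form; this text tells all that it offers.
- The arm moves only by the shell command python3 -m creep 'ROWS'. ROWS is JSON, a list of rows, each a list of 5 numbers: the shift along the tool's x, y, z scaled (see below), then the turn about the tool's z scaled (see below), then the finger opening in mm, from 0 to 87.6. A call has exactly 8 rows; each row is the pose to reach, as a shift and turn from the pose commanded when the call began, along the tool's axes at that moment, turning the shorter way round; what a row does not reach only later rows make up. The controller multiplies each number of a shift by 0.1 m and each number of a turn by 180 degrees. A row lasts 1/12 s, in which the tool goes at most 41.7 mm and 7.16 degrees, less where a joint would pass 70% of its speed; a pose out of reach is approached as far as the arm can. A call with a number of a shift or a turn outside -1 to 1 is refused whole. A call with a gripper value outside its range is refused whole. The fingers move at their own pace and stop on an object; the grip force is fixed at half the most. Time passes only in rows, so rows that repeat a pose let the fingers close, or fill a call up. It gives the time, the measured TCP pose, the force and the opening at its end, in the units of the state.
- ctrl.get_obs(): the state, without advancing time (a new reading comes with each control period).
- snapshot(name): name is "scene" or "top" or "wrist"; returns a dict with "img" (400x640x3 uint8, blue, green, red), "camera_matrix" (3x3 intrinsics, pixels), "xyz" and "rotation" of the camera in the world. Camera axes: x right, y up, looking along -z (the intrinsics and any distortion apply to the point x, -y, -z); pixel columns grow to the right and rows downward; lengths in m; the calibration is good to about 2 mm. A picture is of the moment at which its call begins. There is no depth.
- workorder.close_job(): hands the job in, once; it reports no verdict.
The state is a dict: "clock": time; "joint_pos": joint angles; "qvel": joint speeds; "tau": joint torques, N m; "tool_pos": TCP position; "orientation": TCP orientation; "force": force on the tool from outside, world axes, zero at the start; "moment": the same for the moment, N m; "opening": finger opening in m.
Only numpy, scipy, OpenCV 4.12 (cv2) and the standard library are available. Lean on these libraries where they do the work, as an engineer would, in place of code of your own. Each camera call takes 0.05 s, during which the arm holds its last target.

### The job

Pick up the dough divider by its grip and slide its blade slowly and gently, flat along the bench, into the left gap under the spice rack until it stops, then pull it out and do the same in the right gap (left and right as the robot sees them). A drawer stop has slipped out of sight under the rack and may jam the blade part-way in one of the gaps, so never force it; leave the divider lying fully home in a gap that takes the blade all the way to the back, and let go of it, without disturbing the bowl, tray or spoons.

Things in the scene. Friction and masses are not known exactly. Their poses are not given: they have to be found in the camera images.
- divider_grip (a point): grip centre of the loose grey plastic dough divider (0.14 kg), 32 mm above its underside. Flat blade 155 long, 70 wide, 5 thick, with an upright grip block near its rear (24 along the blade, 50 across, top 55 above the underside). Starts flat on the bench. x points along the blade to its front edge, 140 mm ahead of this point, z up; the rear edge is 15 mm behind.
- divider_tip (a point): middle of the divider's straight front edge, half-way up the 5 mm blade; same axes as divider_grip, 140 mm ahead of it.
- rack: fixed white plastic spice rack, 200 wide, 180 deep; three tiers step back: 55 high at the front, 105 from 65 mm behind it, 155 from 120 mm behind; drawer knobs stand out 10 mm, the lowest 32 mm above the bench. Origin: at bench height, middle of the front face, which faces the robot; x runs into the rack, y to the left, z up. Two flat gaps under the lowest tier, open at the front only.
- gap_left (a point): middle of the mouth of the left gap (rack's +y side, seen from the robot), 48 mm left of the rack's middle, 5 mm above the bench, rack's axes. Each gap lies under a drawer column: 76 wide, 10 high (the bench is its floor), 80 deep to a rigid back stop; a 20 mm rail between them. With the blade home, the grip's centre is 60 mm before the front face.
- gap_right (a point): the same for the right gap (-y side). A rigid slipped stop, unseen, elsewhere each time, jams the blade 35 mm inside one of the gaps (rarely neither; one gap at least is always free to the back). A few newtons are enough to feel a stop; meet it slowly (10 mm/s), as both are hard; the blade must never press on the rack with more than 25 N.
- bowl: frosted bowl, 120 mm across, 65 mm high, loose; origin under its middle. Leave alone.
- tray: aluminium baking tray, 300 by 200 mm, 22 mm high, loose; origin under its middle. Leave alone.
- spoon_a: wooden spoon, 240 mm long, lying in the tray. Leave alone.
- spoon_b: wooden spoon, 220 mm long, lying in the tray. Leave alone.

How it is judged:
By the outcome, as a careful person would: the job done as asked, in the order asked, and still so for the second after the job is handed in, with the robot touching nothing.
It also fails if it takes over 72 s, if anything falls off the work surface, if the arm or the gripper's body presses on something with over 40 N, if the wrist force passes 120 N, or if a joint passes its speed limit or range.

## Working session

There is one attempt and no reset: what is moved stays moved. The work goes in short steps, Python scripts to look and compute and a shell command to move; the robot and the scene stay as the last step left them, time stands still between calls to the robot, and variables do not carry over. Pictures are saved under pics/ and viewed, and the job is handed in when it is done.

```bash
mkdir -p pics
python3 - <<'E'
from plant import ctrl,snapshot
import cv2,numpy as np
o=ctrl.get_obs();print(o)
for n in("scene","top","wrist"):
    s=snapshot(n);cv2.imwrite(f"pics/{n}0.png",s["img"]);print(n,np.round(s["camera_matrix"],1).tolist(),np.round(s["xyz"],3),np.round(s["rotation"],3).tolist(),[k for k in s])
E
```

```text
{'clock': 0.0, 'joint_pos': array([-5.11025370e+01,  2.05926232e+01,  6.32076076e-01, -2.04555615e-02,
       -7.01360041e+01, -1.65055377e+01]), 'qvel': array([ 0.06823333,  0.01958755, -0.00096353,  0.07320519,  0.03887726,
       -0.07483603]), 'tau': array([-3.52452393e-03, -5.82719135e+01,  2.93039149e+01,  6.99730396e+00,
        6.58247009e-03, -1.91410527e-04]), 'tool_pos': array([ 0.25689881, -0.6236536 ,  0.22559533]), 'orientation': array([ 1.79901964e+02, -8.99683998e-03, -1.57615034e+02]), 'force': array([ 0.0463677 , -0.22694069,  0.36809221]), 'moment': array([ 0.01248804,  0.01470615, -0.00676153]), 'opening': 0.08786612018706322}
scene [[501.5, 0.0, 320.3], [0.0, 501.5, 202.8], [0.0, 0.0, 1.0]] [1.229 0.408 1.233] [32.635, -0.456, 120.198] ['img', 'camera_matrix', 'xyz', 'rotation']
top [[394.6, 0.0, 318.6], [0.0, 394.6, 200.3], [0.0, 0.0, 1.0]] [0.479 0.04  1.086] [6.309, 0.545, -90.889] ['img', 'camera_matrix', 'xyz', 'rotation']
wrist [[320.1, 0.0, 321.5], [0.0, 320.1, 198.6], [0.0, 0.0, 1.0]] [ 0.183 -0.654  0.383] [-17.423, -0.072, 112.31] ['img', 'camera_matrix', 'xyz', 'rotation']
```

View pics/scene0.png

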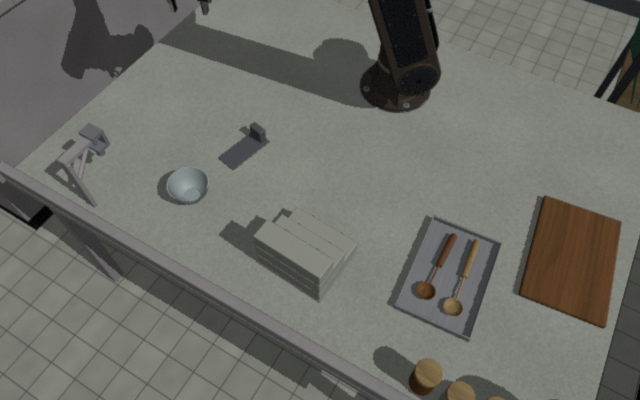

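View pics/top0.png

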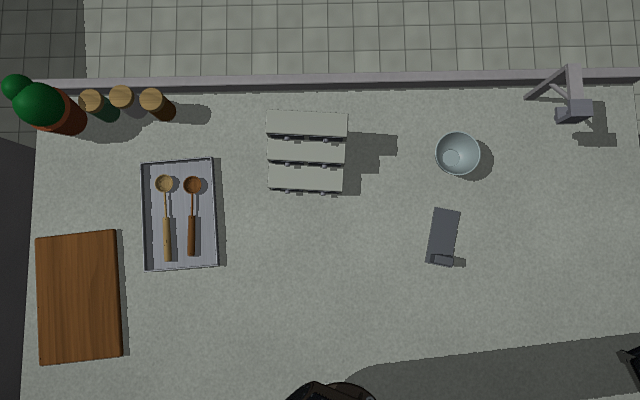

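View pics/wrist0.png

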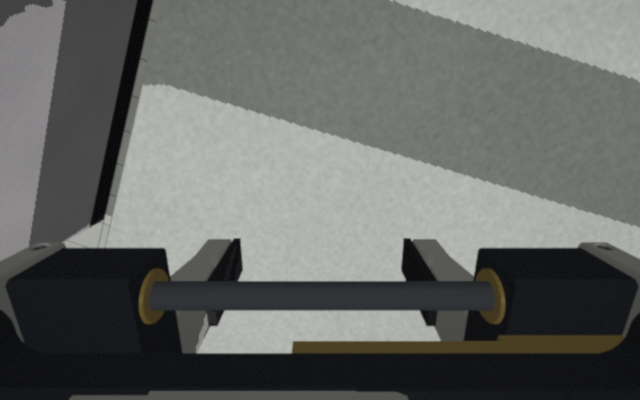

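The divider (about 443,237 in the top view, grip at 442,260) points away from the robot. The rack front is near (306,190), the bowl at (458,153) and the tray at (180,213). I'll zoom in and measure these.

```bash
cat > h.py <<'E'
import cv2,numpy as np
from scipy.spatial.transform import Rotation as R
from plant import ctrl,snapshot
def ray(s,uv):
    K=s["camera_matrix"];x=(uv[0]-K[0,2])/K[0,0];y=(uv[1]-K[1,2])/K[1,1]
    return R.from_euler('xyz',s["rotation"],degrees=True).as_matrix()@np.array([x,-y,-1.])
def plane(s,uv,z):
    d=ray(s,uv);return s["xyz"]+d*(z-s["xyz"][2])/d[2]
def proj(s,p):
    q=R.from_euler('xyz',s["rotation"],degrees=True).as_matrix().T@(np.array(p)-s["xyz"])
    K=s["camera_matrix"];return np.array([K[0,2]+K[0,0]*q[0]/-q[2],K[1,2]-K[1,1]*q[1]/-q[2]])
def tri(s1,u1,s2,u2):
    d1=ray(s1,u1);d2=ray(s2,u2);A=np.c_[d1,-d2];t=np.linalg.lstsq(A,s2["xyz"]-s1["xyz"],rcond=None)[0]
    a=s1["xyz"]+d1*t[0];b=s2["xyz"]+d2*t[1];return (a+b)/2,np.linalg.norm(a-b)
E
python3 - <<'E'
import cv2
t=cv2.imread("pics/top0.png");s=cv2.imread("pics/scene0.png")
def z(im,x0,y0,w,h,k,n): cv2.imwrite(n,cv2.resize(im[y0:y0+h,x0:x0+w],None,fx=k,fy=k,interpolation=cv2.INTER_CUBIC))
z(t,410,195,80,80,7,"pics/t_div.png");z(t,255,100,110,105,5,"pics/t_rack.png")
z(s,210,110,70,70,8,"pics/s_div.png");z(s,240,200,130,110,5,"pics/s_rack.png")
E
```

```text
(no output)
```

View pics/t_div.png

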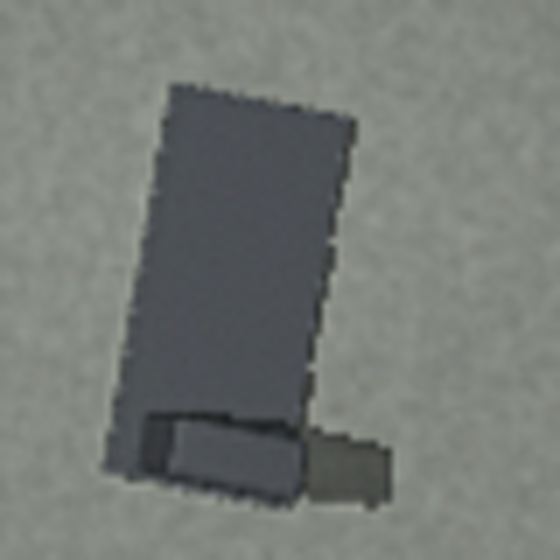

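View pics/t_rack.png

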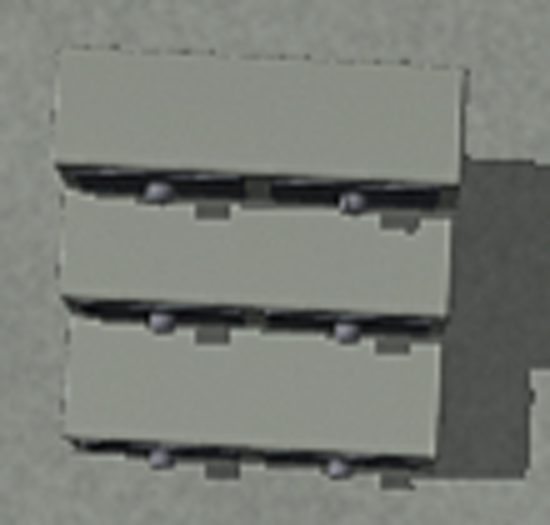

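View pics/s_rack.png

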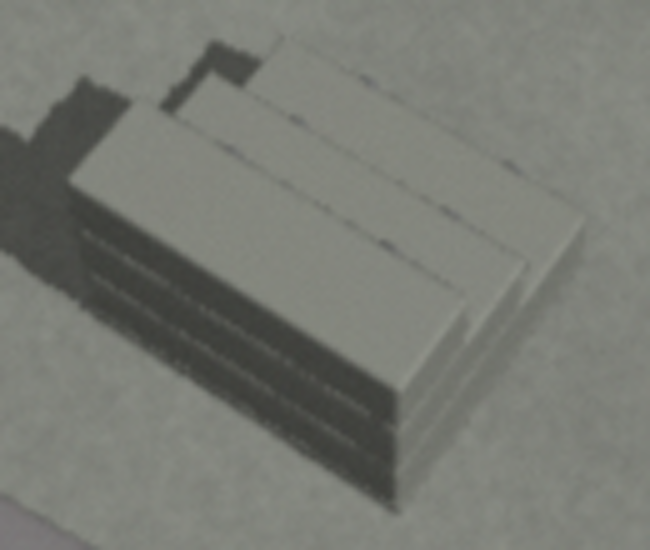

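View pics/s_div.png

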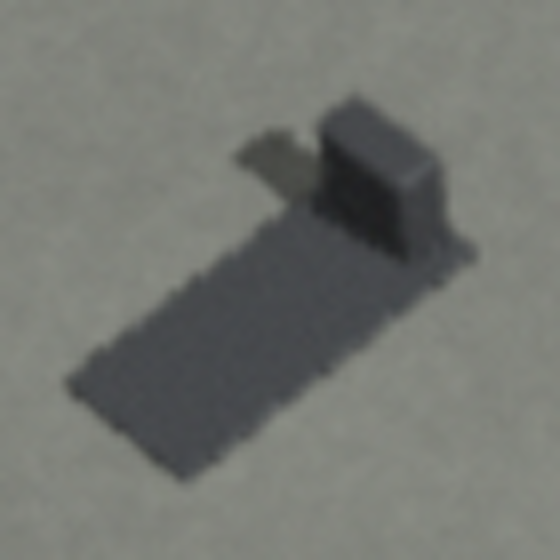

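```bash
cat > m.py <<'E'
from h import *
T=snapshot("top");S=snapshot("scene")
zt=lambda x0,y0,k:(lambda p:np.array([x0+(p[0]+.5)/k-.5,y0+(p[1]+.5)/k-.5]))
d=zt(410,195,7);sd=zt(210,110,8);r=zt(255,100,5);sr=zt(240,200,5)
print("div top FL FR RL", [np.round(plane(T,d(p),.005),4)[:2].tolist() for p in((172,87),(357,120),(107,472))])
print("div scn FL? FR RL", [np.round(plane(S,sd(p),.005),4)[:2].tolist() for p in((185,481),(70,382),(475,255))])
print("grip top T",[np.round(plane(T,d(p),.055),4)[:2].tolist() for p in((172,418),(303,435),(297,507),(165,485))])
print("grip top S",[np.round(plane(S,sd(p),.055),4)[:2].tolist() for p in((355,95),(320,125),(405,178),(442,160))])
print("rack T z155 RL RR FL FR",[np.round(plane(T,r(p),.155),4)[:2].tolist() for p in((60,48),(467,70),(57,165),(459,187))])
print("rack T z105 FL FR",[np.round(plane(T,r(p),.105),4)[:2].tolist() for p in((65,298),(447,318))])
print("rack T z55 FL FR",[np.round(plane(T,r(p),.055),4)[:2].tolist() for p in((70,437),(435,457))])
print("rack S z155 RL RR FL FR",[np.round(plane(S,sr(p),.155),4)[:2].tolist() for p in((400,388),(70,180),(465,300),(135,98))])
print("rack S z55 FL FR",[np.round(plane(S,sr(p),.055),4)[:2].tolist() for p in((583,220),(282,38))])
print("rack S bench RL",np.round(plane(S,sr((397,513)),0),4))
print(np.round(plane(T,(458,153),.065),3), ctrl.get_obs()["clock"])
E
python3 m.py
```

```text
div top FL FR RL [[0.5744, -0.268], [0.5603, -0.3396], [0.4257, -0.2359]]
div scn FL? FR RL [[0.576, -0.2674], [0.5598, -0.3331], [0.4279, -0.2336]]
grip top T [[0.4475, -0.248], [0.4405, -0.2958], [0.4144, -0.2922], [0.4231, -0.2442]]
grip top S [[0.4172, -0.2917], [0.4368, -0.2946], [0.4423, -0.2515], [0.4276, -0.2443]]
rack T z155 RL RR FL FR [[0.8071, 0.1707], [0.7923, -0.0274], [0.7486, 0.1722], [0.7342, -0.0221]]
rack T z105 FL FR [[0.694, 0.1753], [0.6803, -0.0178]]
rack T z55 FL FR [[0.6301, 0.1797], [0.6163, -0.0128]]
rack S z155 RL RR FL FR [[0.8067, 0.1708], [0.793, -0.0241], [0.7518, 0.1747], [0.7379, -0.0225]]
rack S z55 FL FR [[0.6349, 0.1839], [0.6188, -0.0136]]
rack S bench RL [0.8074 0.1707 0.    ]
[ 0.711 -0.32   0.065] 0.25
```

Both cameras agree to about 3 mm. The grip is at (0.431, -0.271) with yaw about -12.2°. The rack front is at (0.6226, 0.0848) with yaw about -4.1°. I'll grasp across the 50 mm width with tool yaw about 168°.

```bash
cat > go.py <<'E'
import sys
from h import *
# usage: go.py x y z yaw -> scaled shift/turn from the measured pose
x,y,z,yaw=map(float,sys.argv[1:5]);o=ctrl.get_obs();Rm=R.from_euler('xyz',o["orientation"],degrees=True)
d=Rm.inv().apply(np.array([x,y,z])-o["tool_pos"]);t=-((yaw-o["orientation"][2]+180)%360-180)
print("t%.2f"%o["clock"],"pos",np.round(o["tool_pos"],4),"ori",np.round(o["orientation"],2),"F",np.round(o["force"],2),"M",np.round(o["moment"],2),"open",round(o["opening"],4))
print("scaled",np.round(d*10,3),"turn",round(t/180,4))
E
python3 go.py .431 -.271 .10 167.8
python3 -m creep '[[-0.12,0.11,0.05,0.024,87],[-0.25,0.22,0.1,0.048,87],[-0.37,0.33,0.15,0.072,87],[-0.5,0.44,0.2,0.096,87],[-0.62,0.55,0.25,0.12,87],[-0.75,0.66,0.3,0.144,87],[-0.87,0.77,0.35,0.168,87],[-1,0.88,0.4,0.192,87]]'
python3 go.py .431 -.271 .10 167.8
```

```text
t0.25 pos [ 0.257  -0.6239  0.2261] ori [ 1.7996e+02 -1.0000e-02 -1.5761e+02] F [-0.    0.23  1.12] M [-0.03  0.02  0.05] open 0.0877
scaled [-2.953  2.599  1.263] turn 0.1922
clock: 0.92
tool_pos: [0.3162, -0.5039, 0.1863]
orientation: [180.0, -0.0, 167.6]
force: [0.1, 0.0, 0.2]
opening: 0.087
t0.92 pos [ 0.3162 -0.5039  0.1863] ori [180.    -0.   167.61] F [0.14 0.05 0.21] M [-0.05 -0.05  0.04] open 0.087
scaled [-0.622  2.521  0.863] turn -0.0011
```

```bash
python3 -m creep '[[-0.03,0.12,0.04,0,87],[-0.06,0.25,0.07,0,87],[-0.09,0.37,0.1,0,87],[-0.12,0.5,0.14,0,87],[-0.15,0.62,0.17,0,87],[-0.18,0.75,0.2,0,87],[-0.21,0.87,0.23,0,87],[-0.25,1,0.26,0,87]]'
python3 -m creep '[[-0.03,0.12,0.04,0,87],[-0.06,0.25,0.07,0,87],[-0.09,0.37,0.1,0,87],[-0.12,0.5,0.14,0,87],[-0.15,0.62,0.17,0,87],[-0.18,0.75,0.2,0,87],[-0.21,0.87,0.23,0,87],[-0.25,1,0.26,0,87]]'
python3 -m creep '[[-0.02,0.08,0.04,0,87],[-0.04,0.17,0.07,0,87],[-0.06,0.26,0.1,0,87],[-0.08,0.35,0.14,0,87],[-0.1,0.43,0.17,0,87],[-0.12,0.52,0.2,0,87],[-0.12,0.52,0.2,0,87],[-0.12,0.52,0.2,0,87]]'
python3 go.py .431 -.271 .014 167.8
python3 - <<'E'
from h import *
s=snapshot("wrist");cv2.imwrite("pics/w1.png",s["img"])
for z in(.055,):
  y=np.radians(-12.2);c=np.array([.431,-.271])
  ax=np.array([np.cos(y),np.sin(y)]);l=np.array([-ax[1],ax[0]])
  for a,b in((12,25),(12,-25),(-12,-25),(-12,25)): print(proj(s,[*(c+ax*a/1e3+l*b/1e3),z]).round(1))
E
```

```text
clock: 1.58
tool_pos: [0.362, -0.4112, 0.1603]
orientation: [-180.0, 0.0, 167.9]
force: [0.5, 0.1, 0.4]
opening: 0.0869
clock: 2.25
tool_pos: [0.4074, -0.3186, 0.1343]
orientation: [-180.0, 0.0, 167.8]
force: [0.3, 0.3, -0.3]
opening: 0.0869
clock: 2.92
tool_pos: [0.4299, -0.2709, 0.1144]
orientation: [-180.0, -0.0, 167.9]
force: [-0.3, -0.3, 0.9]
opening: 0.0869
t2.92 pos [ 0.4299 -0.2709  0.1144] ori [-1.8000e+02 -3.0000e-02  1.6789e+02] F [-0.29 -0.33  0.93] M [-0.06  0.04 -0.04] open 0.0869
scaled [-1.100e-02  1.000e-03  1.004e+00] turn 0.0005
[354.9 232.2]
[286.6 232.2]
[285.6 201.1]
[355.9 201.1]
```

View pics/w1.png

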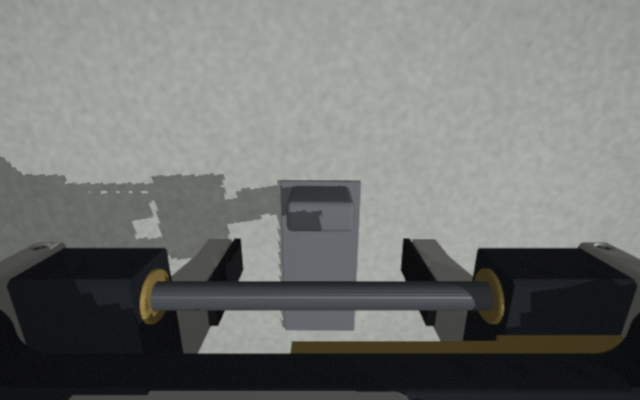

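The grip top runs from (286,205) to (355,231), within about 4 px of the prediction and centred between the fingers. I'll descend and close.

```bash
python3 -m creep '[[0,0,0.17,0,87],[0,0,0.34,0,87],[0,0,0.5,0,87],[0,0,0.66,0,87],[-0.01,0,0.8,0,87],[-0.01,0,0.9,0,87],[-0.01,0,0.97,0,87],[-0.01,0,1,0,87]]'
python3 go.py .431 -.271 .014 167.8
python3 -m creep '[[0,0,0,0,60],[0,0,0,0,45],[0,0,0,0,30],[0,0,0,0,30],[0,0,0,0,30],[0,0,0,0,30],[0,0,0,0,30],[0,0,0,0,30]]'
python3 go.py .45 .143 .034 175.9
```

```text
clock: 3.63
tool_pos: [0.4303, -0.2717, 0.0137]
orientation: [-180.0, -0.1, 167.8]
force: [-0.1, 0.6, -0.3]
opening: 0.0872
t3.63 pos [ 0.4303 -0.2717  0.0137] ori [-1.8000e+02 -7.0000e-02  1.6781e+02] F [-0.15  0.62 -0.27] M [-0.08  0.01  0.03] open 0.0872
scaled [-0.006  0.008 -0.003] turn 0.0
clock: 4.3
tool_pos: [0.4309, -0.2716, 0.0149]
orientation: [-180.0, 0.0, 167.8]
force: [-1.9, 1.0, 4.2]
opening: 0.0501
t4.30 pos [ 0.4309 -0.2716  0.0149] ori [-1.8000e+02  3.0000e-02  1.6784e+02] F [-1.87  0.97  4.23] M [ 0.09  0.31 -0.08] open 0.0501
scaled [ 0.687  4.093 -0.191] turn -0.0448
```

```bash
python3 -m creep '[[0,0,-0.07,0,30],[0,0,-0.14,0,30],[0,0.05,-0.2,0,30],[0,0.15,-0.2,-0.009,30],[0.02,0.27,-0.2,-0.018,30],[0.04,0.4,-0.2,-0.027,30],[0.06,0.54,-0.2,-0.036,30],[0.09,0.68,-0.2,-0.045,30]]'
python3 go.py .4614 .1445 .034 175.9
python3 - <<'E'
from h import *
s=snapshot("top");cv2.imwrite("pics/t2.png",s["img"])
E
```

```text
clock: 4.97
tool_pos: [0.4365, -0.2019, 0.0347]
orientation: [180.0, 0.0, 176.1]
force: [0.8, -0.1, -1.9]
opening: 0.0497
t4.97 pos [ 0.4365 -0.2019  0.0347] ori [1.7999e+02 2.0000e-02 1.7609e+02] F [ 0.8  -0.07 -1.86] M [-0.03 -0.01  0.02] open 0.0497
scaled [-0.013  3.473  0.007] turn 0.0011
```

View pics/t2.png

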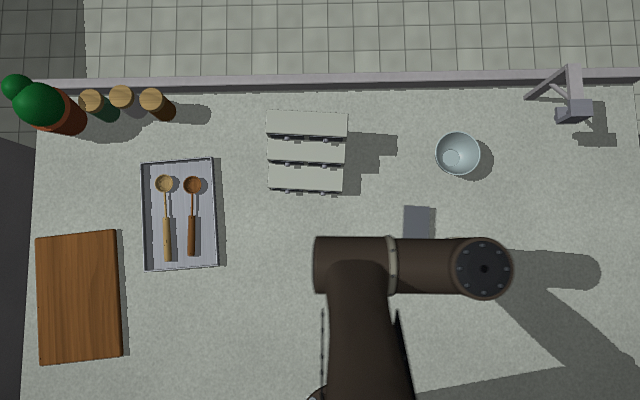

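The divider is held flat (front corners near (403,206) and (435,209)), and the path is clear.

```bash
for i in 1 2 3; do python3 -m creep '[[0,0.12,0,0,30],[0,0.25,0,0,30],[0,0.37,0,0,30],[0,0.5,0,0,30],[0,0.62,0,0,30],[0,0.75,0,0,30],[0,0.87,0,0,30],[0,1,0,0,30]]' >/dev/null; done
python3 go.py .4614 .1445 .034 175.9
```

```text
t7.02 pos [0.4575 0.0972 0.0346] ori [180.    -0.   175.94] F [-0.17 -0.26 -2.08] M [-0.03 -0.   -0.01] open 0.0497
scaled [-0.005  0.475  0.006] turn 0.0002
```

```bash
python3 -m creep '[[0,0.09,0,0,30],[0,0.18,0,0,30],[0,0.27,0,0,30],[0,0.36,0,0,30],[0,0.43,0,0,30],[0,0.475,0,0,30],[0,0.475,0,0,30],[0,0.475,0,0,30]]'
python3 go.py .4614 .1445 .014 175.9
python3 - <<'E'
from h import *
for n in("scene","top","wrist"):
  s=snapshot(n);np.save(f"pics/{n}3.npy",s,allow_pickle=True);im=s["img"]
  if n=="scene":im=cv2.resize(im[180:300,230:400],None,fx=4,fy=4,interpolation=2)
  if n=="top":im=cv2.resize(im[100:260,230:370],None,fx=3.7,fy=3.7,interpolation=2)
  cv2.imwrite(f"pics/{n}3.png",im)
E
```

```text
clock: 7.68
tool_pos: [0.4608, 0.1434, 0.0345]
orientation: [-180.0, -0.0, 175.9]
force: [0.3, -0.4, -1.3]
opening: 0.0501
t7.68 pos [0.4608 0.1434 0.0345] ori [-1.7999e+02 -2.0000e-02  1.7594e+02] F [ 0.3  -0.37 -1.3 ] M [-0.07  0.03 -0.02] open 0.0501
scaled [-0.006  0.011  0.205] turn 0.0002
```

View pics/top3.png

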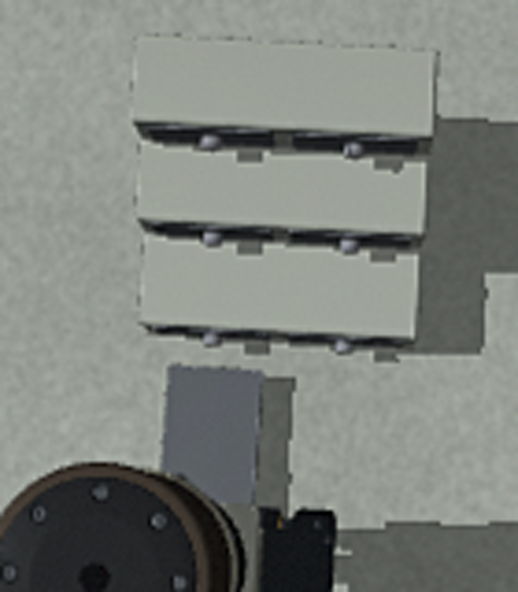

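View pics/wrist3.png

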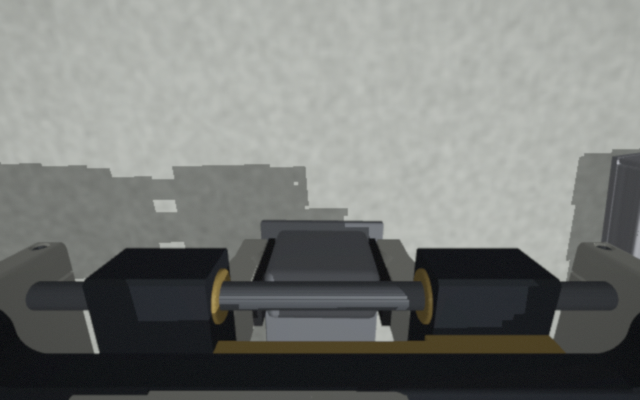

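View pics/scene3.png

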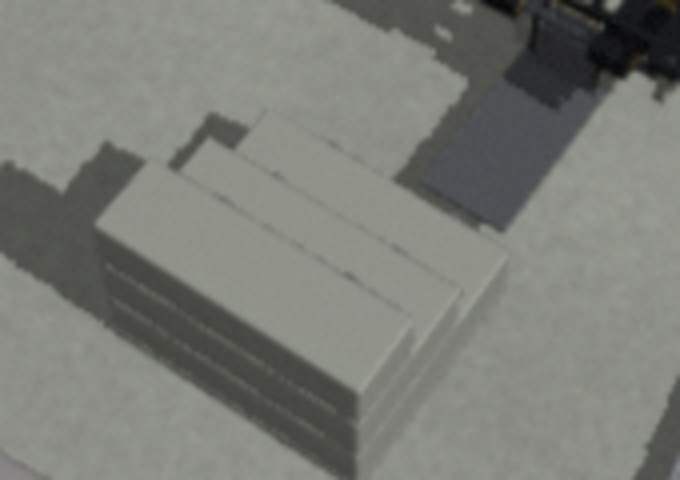

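```bash
cat > fit.py <<'E'
from h import *
from scipy.optimize import least_squares
T=np.load("pics/top3.npy",allow_pickle=True).item();S=np.load("pics/scene3.npy",allow_pickle=True).item()
zt=lambda x0,y0,k:(lambda p:np.array([x0+(p[0]+.5)/k-.5,y0+(p[1]+.5)/k-.5]))
r=zt(255,100,5);sr=zt(240,200,5)
ob=[((180,100,155),T,r((60,48))),((180,-100,155),T,r((467,70))),((120,100,155),T,r((57,165))),((120,-100,155),T,r((459,187))),
((65,100,105),T,r((65,298))),((65,-100,105),T,r((447,318))),((0,100,55),T,r((70,437))),((0,-100,55),T,r((435,457))),
((180,100,155),S,sr((400,388))),((180,-100,155),S,sr((70,180))),((120,100,155),S,sr((465,300))),((120,-100,155),S,sr((135,98))),
((0,100,55),S,sr((583,220))),((0,-100,55),S,sr((282,38))),((180,100,0),S,sr((397,513)))]
def w(q,p):
    c,s=np.cos(q[2]),np.sin(q[2]);p=np.array(p)/1e3
    return np.array([q[0]+c*p[0]-s*p[1],q[1]+s*p[0]+c*p[1],p[2]])
f=lambda q:np.concatenate([proj(c,w(q,p))-u for p,c,u in ob])
a=least_squares(f,[.6226,.0848,-.07],loss='soft_l1');q=a.x
print("rack",q[:2],np.degrees(q[2]));print(f(q).reshape(-1,2).round(1).tolist())
def loc(P):
    c,s=np.cos(q[2]),np.sin(q[2]);d=P[:2]-q[:2];return np.round(1e3*np.array([c*d[0]+s*d[1],-s*d[0]+c*d[1]]),1)
t=zt(230,100,3.7);z=zt(230,180,4)
if __name__=="__main__":
  for n,c,u in(("T L",T,t((168,365))),("T R",T,t((263,371))),("S L",S,z((503,230))),("S R",S,z((423,183)))):
    P=plane(c,u,.0255);print(n,P.round(4),"rack frame mm",loc(P))
  for u in((209,340),(344,346)):print("knob z32",loc(plane(T,t(u),.032)))
  for y in(48,-48):
    g=w(q,(-165,y,0));print("pre",y,g.round(4),"mouth",w(q,(0,y,0)).round(4),"tool in rack",loc(ctrl.get_obs()["tool_pos"]))
E
python3 fit.py
```

```text
rack [0.62239826 0.08425122] -4.033708387327756
[[-0.3, -0.7], [0.3, -1.0], [-1.4, -0.2], [0.7, -0.4], [-1.6, -0.1], [0.9, 0.0], [-1.6, 0.3], [1.0, 0.3], [-0.3, 0.9], [-1.8, -0.2], [0.9, -0.7], [0.1, -1.1], [1.0, -1.5], [0.1, -1.2], [-0.1, 0.6]]
T L [0.6033 0.1662 0.0255] rack frame mm [-24.8  80.4]
T R [0.5978 0.0967 0.0255] rack frame mm [-25.5  10.7]
S L [0.6034 0.1669 0.0255] rack frame mm [-24.7  81.1]
S R [0.5988 0.1014 0.0255] rack frame mm [-24.8  15.5]
knob z32 [-5.6 51. ]
knob z32 [ -4.7 -47.5]
pre 48 [0.4612 0.1437 0.    ] mouth [0.6258 0.1321 0.    ] tool in rack [-165.4   47.2]
pre -48 [0.4544 0.048  0.    ] mouth [0.619  0.0364 0.    ] tool in rack [-165.4   47.2]
```

Blade centre sits 1.5–2 mm right of the gap axis by the top view, with yaw aligned. I'll shift 1.5 mm left and lower to the bench.

```bash
python3 -m creep '[[0,0,0.05,0,30],[0,0.005,0.1,0,30],[0,0.01,0.14,0,30],[0,0.015,0.17,0,30],[0,0.015,0.19,0,30],[0,0.015,0.196,0,30],[0,0.015,0.196,0,30],[0,0.015,0.196,0,30]]'
python3 go.py .4614 .1445 .014 175.9
python3 - <<'E'
from h import *
s=snapshot("top");cv2.imwrite("pics/top4.png",cv2.resize(s["img"][100:260,230:370],None,fx=3.7,fy=3.7,interpolation=2))
E
```

```text
clock: 8.5
tool_pos: [0.4609, 0.1447, 0.0149]
orientation: [-180.0, -0.0, 175.9]
force: [-1.3, -0.6, 1.8]
opening: 0.0496
t8.50 pos [0.4609 0.1447 0.0149] ori [-1.7998e+02 -2.0000e-02  1.7593e+02] F [-1.32 -0.63  1.79] M [-0.39  0.37 -0.07] open 0.0496
scaled [-0.006 -0.002  0.009] turn 0.0002
```

View pics/top4.png

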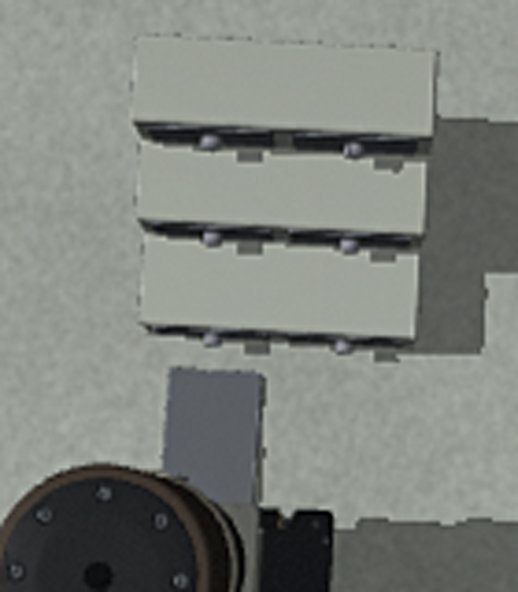

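```bash
python3 - <<'E' | tail -3
from fit import *
for u in((169.5,368),(265,374)):print(loc(plane(T,t(u),.005)))
print(loc(ctrl.get_obs()["tool_pos"]))
E
```

```text
[-24.7  81.8]
[-25.4  10.4]
[-165.4   49. ]
```

```bash
python3 -m creep '[[-0.02,0.003,0,0,30],[-0.05,0.006,0,0,30],[-0.08,0.006,0,0,30],[-0.11,0.006,0,0,30],[-0.14,0.006,0,0,30],[-0.16,0.006,0,0,30],[-0.18,0.006,0,0,30],[-0.19,0.006,0,0,30]]'
python3 -m creep '[[-0.01,0,0,0,30],[-0.02,0,0,0,30],[-0.03,0,0,0,30],[-0.04,0,0,0,30],[-0.05,0,0,0,30],[-0.06,0,0,0,30],[-0.06,0,0,0,30],[-0.06,0,0,0,30]]'
python3 go.py .4614 .1445 .014 175.9
python3 -m creep '[[-0.01,0,0,0,30],[-0.02,0,0,0,30],[-0.03,0,0,0,30],[-0.04,0,0,0,30],[-0.05,0,0,0,30],[-0.06,0,0,0,30],[-0.06,0,0,0,30],[-0.06,0,0,0,30]]'
python3 go.py .4614 .1445 .014 175.9
python3 - <<'E'
from h import *
s=snapshot("top");cv2.imwrite("pics/top5.png",cv2.resize(s["img"][100:260,230:370],None,fx=3.7,fy=3.7,interpolation=2))
E
```

```text
clock: 9.22
tool_pos: [0.4803, 0.1441, 0.0149]
orientation: [-180.0, -0.0, 175.9]
force: [-1.0, 0.2, 1.3]
opening: 0.05
clock: 9.88
tool_pos: [0.4863, 0.1438, 0.015]
orientation: [180.0, 0.0, 175.9]
force: [-0.2, 0.0, -0.8]
opening: 0.0499
t9.88 pos [0.4863 0.1438 0.015 ] ori [1.7999e+02 2.0000e-02 1.7593e+02] F [-0.22  0.04 -0.78] M [ 0.02 -0.12  0.04] open 0.0499
scaled [ 0.248 -0.011  0.01 ] turn 0.0002
clock: 10.55
tool_pos: [0.4922, 0.1433, 0.0149]
orientation: [180.0, 0.0, 175.9]
force: [-0.1, 0.2, -0.9]
opening: 0.0496
t10.55 pos [0.4922 0.1433 0.0149] ori [1.8000e+02 1.0000e-02 1.7593e+02] F [-0.07  0.19 -0.88] M [-0.08 -0.12 -0.06] open 0.0496
scaled [ 0.308 -0.01   0.009] turn 0.0001
```

View pics/top5.png

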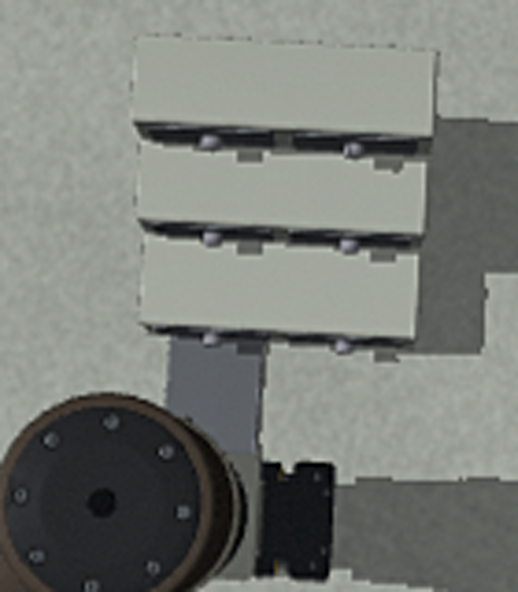

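The blade tip is about 6 mm inside with no contact. I'll continue slowly.

```bash
python3 -m creep '[[-0.01,0,0,0,30],[-0.02,0,0,0,30],[-0.03,0,0,0,30],[-0.04,0,0,0,30],[-0.05,0,0,0,30],[-0.06,0,0,0,30],[-0.07,0,0,0,30],[-0.08,0,0,0,30]]' | tail -2
python3 go.py .4614 .1445 .014 175.9
python3 -m creep '[[-0.01,0,0,0,30],[-0.02,0,0,0,30],[-0.03,0,0,0,30],[-0.04,0,0,0,30],[-0.05,0,0,0,30],[-0.06,0,0,0,30],[-0.07,0,0,0,30],[-0.08,0,0,0,30]]' | tail -2
python3 go.py .4614 .1445 .014 175.9
python3 -m creep '[[-0.01,0,0,0,30],[-0.02,0,0,0,30],[-0.03,0,0,0,30],[-0.04,0,0,0,30],[-0.05,0,0,0,30],[-0.05,0,0,0,30],[-0.05,0,0,0,30],[-0.05,0,0,0,30]]' | tail -2
python3 go.py .4614 .1445 .014 175.9
```

```text
force: [-1.1, 0.1, -0.8]
opening: 0.0499
t11.27 pos [0.5001 0.1427 0.0149] ori [-180.     -0.    175.93] F [-1.13  0.15 -0.84] M [-0.06  0.19 -0.06] open 0.0499
scaled [ 0.387 -0.01   0.009] turn 0.0002
force: [-0.8, 1.5, -0.7]
opening: 0.0498
t11.93 pos [0.5081 0.1422 0.015 ] ori [-180.     -0.    175.93] F [-0.79  1.5  -0.74] M [-0.01  0.17 -0.04] open 0.0498
scaled [ 0.467 -0.01   0.01 ] turn 0.0002
force: [-0.8, -1.1, -0.6]
opening: 0.0498
t12.60 pos [0.5131 0.1419 0.015 ] ori [1.8000e+02 1.0000e-02 1.7593e+02] F [-0.8  -1.13 -0.6 ] M [-0.08 -0.12  0.03] open 0.0498
scaled [ 0.517 -0.01   0.01 ] turn 0.0002
```

```bash
python3 -m creep '[[-0.008,0,0,0,30],[-0.016,0,0,0,30],[-0.024,0,0,0,30],[-0.03,0,0,0,30],[-0.03,0,0,0,30],[-0.03,0,0,0,30],[-0.03,0,0,0,30],[-0.03,0,0,0,30]]' | tail -2
python3 go.py .4614 .1445 .014 175.9
python3 -m creep '[[-0.008,0,0,0,30],[-0.016,0,0,0,30],[-0.02,0,0,0,30],[-0.02,0,0,0,30],[-0.02,0,0,0,30],[-0.02,0,0,0,30],[-0.02,0,0,0,30],[-0.02,0,0,0,30]]' | tail -2
python3 go.py .4614 .1445 .014 175.9
```

```text
force: [-0.1, 0.1, -1.5]
opening: 0.05
t13.27 pos [0.516  0.1416 0.015 ] ori [1.8000e+02 1.0000e-02 1.7593e+02] F [-0.1   0.12 -1.47] M [-0.06 -0.21 -0.03] open 0.05
scaled [ 0.547 -0.01   0.01 ] turn 0.0002
force: [0.2, -0.3, -0.4]
opening: 0.0497
t13.93 pos [0.518  0.1414 0.015 ] ori [1.8000e+02 1.0000e-02 1.7593e+02] F [ 0.15 -0.32 -0.37] M [-0.17 -0.17 -0.07] open 0.0497
scaled [ 0.567 -0.01   0.01 ] turn 0.0002
```

```bash
python3 -m creep '[[-0.008,0,0,0,30],[-0.016,0,0,0,30],[-0.02,0,0,0,30],[-0.02,0,0,0,30],[-0.02,0,0,0,30],[-0.02,0,0,0,30],[-0.02,0,0,0,30],[-0.02,0,0,0,30]]' | tail -2
python3 go.py .4614 .1445 .014 175.9
```

```text
force: [0.0, 0.4, -0.5]
opening: 0.0497
t14.60 pos [0.52   0.1413 0.015 ] ori [1.8000e+02 1.0000e-02 1.7593e+02] F [ 0.03  0.36 -0.54] M [-0.08 -0.13 -0.01] open 0.0497
scaled [ 0.587 -0.01   0.01 ] turn 0.0002
```

```bash
python3 -m creep '[[-0.008,0,0,0,30],[-0.015,0,0,0,30],[-0.015,0,0,0,30],[-0.015,0,0,0,30],[-0.015,0,0,0,30],[-0.015,0,0,0,30],[-0.015,0,0,0,30],[-0.015,0,0,0,30]]' | tail -2
python3 go.py .4614 .1445 .014 175.9
```

```text
force: [-6.2, 2.4, 3.1]
opening: 0.0497
t15.27 pos [0.5204 0.1411 0.0149] ori [-1.7996e+02 -9.0000e-02  1.7595e+02] F [-6.23  2.4   3.14] M [0.59 1.82 0.13] open 0.0497
scaled [ 0.591 -0.007  0.01 ] turn 0.0003
```

```bash
python3 -m creep '[[-0.008,0,0,0,30],[-0.015,0,0,0,30],[-0.015,0,0,0,30],[-0.015,0,0,0,30],[-0.015,0,0,0,30],[-0.015,0,0,0,30],[-0.015,0,0,0,30],[-0.015,0,0,0,30]]' | tail -2
python3 go.py .4614 .1445 .014 175.9
```

```text
force: [-12.3, 4.4, 8.4]
opening: 0.0497
t15.93 pos [0.5206 0.1407 0.0149] ori [-179.93   -0.2   175.92] F [-12.33   4.43   8.43] M [1.4  4.01 0.17] open 0.0497
scaled [ 0.593 -0.004  0.011] turn 0.0001
```

```bash
python3 -m creep '[[-0.008,0,0,0,30],[-0.015,0,0,0,30],[-0.015,0,0,0,30],[-0.015,0,0,0,30],[-0.015,0,0,0,30],[-0.015,0,0,0,30],[-0.015,0,0,0,30],[-0.015,0,0,0,30]]' | tail -2
python3 go.py .4614 .1445 .014 175.9
```

```text
force: [-18.3, 5.3, 14.6]
opening: 0.0499
t16.60 pos [0.5208 0.1403 0.0149] ori [-179.9    -0.3   175.89] F [-18.27   5.27  14.61] M [2.04 6.03 0.14] open 0.0499
scaled [ 0.595 -0.001  0.012] turn -0.0
```

The left gap is jammed at about 35 mm, with a firm stop at 18 N. I shouldn't have issued all three of those steps without reading the force after each one, but it stayed under 25 N. Backing out.

```bash
python3 -m creep '[[0.02,0,0,0,30],[0.04,0,0,0,30],[0.06,0,0,0,30],[0.09,0,0,0,30],[0.13,0,0,0,30],[0.17,0,0,0,30],[0.21,0,0,0,30],[0.25,0,0,0,30]]' | tail -2
python3 go.py .4544 .048 .014 175.95
python3 -m creep '[[0.04,0,0,0,30],[0.09,0,0,0,30],[0.14,0,0,0,30],[0.19,0,0,0,30],[0.24,0,0,0,30],[0.29,0,0,0,30],[0.34,0,0,0,30],[0.39,0,0,0,30]]' | tail -2
python3 go.py .4544 .048 .014 175.95
python3 - <<'E'
from h import *
s=snapshot("top");cv2.imwrite("pics/top6.png",cv2.resize(s["img"][100:260,230:370],None,fx=3.7,fy=3.7,interpolation=2))
E
```

```text
force: [0.7, -0.6, -1.7]
opening: 0.0496
t17.27 pos [0.4991 0.1428 0.015 ] ori [180.     0.   175.93] F [ 0.72 -0.58 -1.74] M [-0.02 -0.1   0.01] open 0.0496
scaled [ 0.379 -0.977  0.01 ] turn -0.0001
force: [0.0, 1.1, -1.1]
opening: 0.0496
t17.93 pos [0.46   0.1456 0.015 ] ori [180.    -0.   175.93] F [ 0.01  1.11 -1.11] M [-0.03 -0.03  0.  ] open 0.0496
scaled [-0.013 -0.977  0.01 ] turn -0.0001
```

View pics/top6.png

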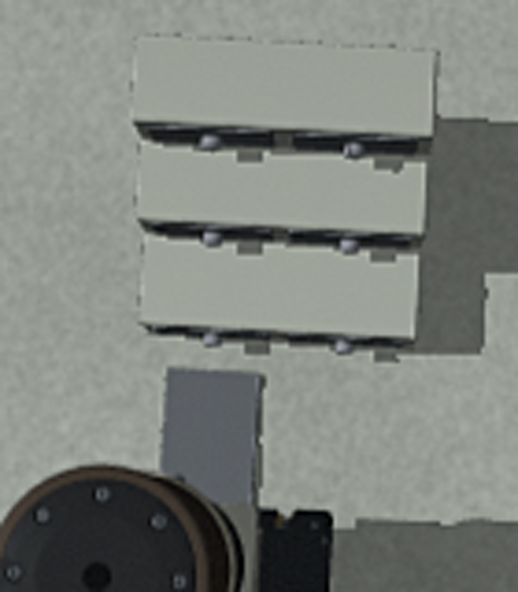

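The blade is fully out, still square and unslipped (front corners (168,369) and (264,375)). I'll move 96 mm right, raised slightly.

```bash
python3 -m creep '[[0,-0.06,-0.05,0,30],[0,-0.18,-0.1,0,30],[0,-0.33,-0.1,0,30],[0,-0.48,-0.1,0,30],[0,-0.63,-0.1,0,30],[0,-0.78,-0.1,0,30],[0,-0.89,-0.1,0,30],[0,-0.963,-0.08,0,30]]' | tail -2
python3 -m creep '[[0,0,0.03,0,30],[0,0,0.05,0,30],[0,0,0.07,0,30],[0,0,0.08,0,30],[0,0,0.08,0,30],[0,0,0.08,0,30],[0,0,0.08,0,30],[0,0,0.08,0,30]]' | tail -2
python3 go.py .4544 .048 .014 175.95
python3 - <<'E'
from h import *
s=snapshot("top");cv2.imwrite("pics/top7.png",cv2.resize(s["img"][100:260,230:370],None,fx=3.7,fy=3.7,interpolation=2))
E
```

```text
force: [-0.7, -0.1, -0.9]
opening: 0.0496
force: [-0.1, 1.1, -0.8]
opening: 0.0498
t19.32 pos [0.4539 0.0498 0.0149] ori [1.7999e+02 1.0000e-02 1.7596e+02] F [-0.11  1.07 -0.78] M [-0.04  0.03 -0.  ] open 0.0498
scaled [-0.006 -0.018  0.009] turn 0.0001
```

View pics/top7.png

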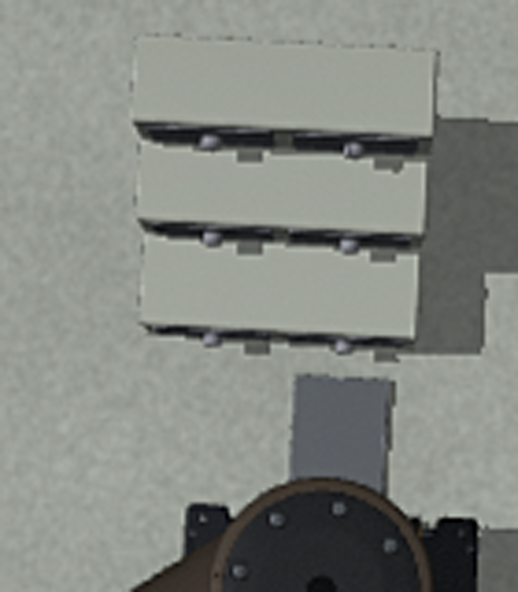

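```bash
python3 - <<'E' | tail -3
from fit import *
for u in((294.5,375),(392,381)):print(loc(plane(T,t(u),.005)))
print(loc(ctrl.get_obs()["tool_pos"]))
E
```

```text
[-25.  -11.6]
[-25.5 -84.3]
[-165.7  -46.2]
```

The blade is centred on the right gap within about 1 mm. Sliding in the same way.

```bash
python3 -m creep '[[-0.02,-0.005,0,0,30],[-0.05,-0.005,0,0,30],[-0.08,-0.005,0,0,30],[-0.11,-0.005,0,0,30],[-0.14,-0.005,0,0,30],[-0.16,-0.005,0,0,30],[-0.18,-0.005,0,0,30],[-0.19,-0.005,0,0,30]]' | tail -2
python3 -m creep '[[-0.01,0,0,0,30],[-0.02,0,0,0,30],[-0.03,0,0,0,30],[-0.04,0,0,0,30],[-0.05,0,0,0,30],[-0.06,0,0,0,30],[-0.06,0,0,0,30],[-0.06,0,0,0,30]]' | tail -2
python3 go.py .4614 .048 .014 175.9
```

```text
force: [-2.0, -0.3, 1.8]
opening: 0.0495
force: [-0.1, -0.9, -1.4]
opening: 0.05
t20.70 pos [0.4788 0.0473 0.015 ] ori [1.7999e+02 1.0000e-02 1.7593e+02] F [-0.08 -0.91 -1.36] M [ 0.02 -0.03 -0.03] open 0.05
scaled [ 0.174 -0.005  0.009] turn 0.0002
```

```bash
python3 -m creep '[[-0.01,0,0,0,30],[-0.02,0,0,0,30],[-0.03,0,0,0,30],[-0.04,0,0,0,30],[-0.05,0,0,0,30],[-0.06,0,0,0,30],[-0.06,0,0,0,30],[-0.06,0,0,0,30]]' | tail -2
python3 go.py .4614 .048 .014 175.9
```

```text
force: [0.2, 0.1, -1.2]
opening: 0.0498
t21.37 pos [0.4848 0.0468 0.015 ] ori [1.8000e+02 1.0000e-02 1.7593e+02] F [ 0.2   0.06 -1.23] M [-0.02 -0.04 -0.04] open 0.0498
scaled [ 0.234 -0.005  0.01 ] turn 0.0001
```

```bash
python3 -m creep '[[-0.01,0,0,0,30],[-0.02,0,0,0,30],[-0.03,0,0,0,30],[-0.04,0,0,0,30],[-0.05,0,0,0,30],[-0.06,0,0,0,30],[-0.07,0,0,0,30],[-0.08,0,0,0,30]]' | tail -2
python3 -m creep '[[-0.01,0,0,0,30],[-0.02,0,0,0,30],[-0.03,0,0,0,30],[-0.04,0,0,0,30],[-0.05,0,0,0,30],[-0.06,0,0,0,30],[-0.07,0,0,0,30],[-0.08,0,0,0,30]]' | tail -2
python3 -m creep '[[-0.008,0,0,0,30],[-0.016,0,0,0,30],[-0.024,0,0,0,30],[-0.032,0,0,0,30],[-0.04,0,0,0,30],[-0.048,0,0,0,30],[-0.05,0,0,0,30],[-0.05,0,0,0,30]]' | tail -2
python3 -m creep '[[-0.008,0,0,0,30],[-0.016,0,0,0,30],[-0.024,0,0,0,30],[-0.03,0,0,0,30],[-0.03,0,0,0,30],[-0.03,0,0,0,30],[-0.03,0,0,0,30],[-0.03,0,0,0,30]]' | tail -2
python3 go.py .4614 .048 .014 175.9
```

```text
force: [-0.3, -0.5, -1.4]
opening: 0.0501
force: [-0.4, 0.1, -1.1]
opening: 0.05
force: [0.3, 0.5, -1.5]
opening: 0.0497
force: [-0.3, -1.1, -1.9]
opening: 0.0498
t24.03 pos [0.5086 0.0451 0.015 ] ori [180.     0.   175.93] F [-0.3  -1.06 -1.91] M [-0.05  0.03  0.01] open 0.0498
scaled [ 0.473 -0.005  0.01 ] turn 0.0002
```

```bash
python3 -m creep '[[-0.008,0,0,0,30],[-0.016,0,0,0,30],[-0.024,0,0,0,30],[-0.03,0,0,0,30],[-0.03,0,0,0,30],[-0.03,0,0,0,30],[-0.03,0,0,0,30],[-0.03,0,0,0,30]]' | tail -2
python3 go.py .4614 .048 .014 175.9
```

```text
force: [0.0, -0.4, -1.6]
opening: 0.05
t24.70 pos [0.5116 0.0449 0.015 ] ori [180.     0.   175.93] F [ 0.04 -0.35 -1.63] M [-0.04 -0.03 -0.02] open 0.05
scaled [ 0.503 -0.004  0.01 ] turn 0.0002
```

```bash
python3 -m creep '[[-0.008,0,0,0,30],[-0.016,0,0,0,30],[-0.02,0,0,0,30],[-0.02,0,0,0,30],[-0.02,0,0,0,30],[-0.02,0,0,0,30],[-0.02,0,0,0,30],[-0.02,0,0,0,30]]' | tail -2
python3 go.py .4614 .048 .014 175.9
```

```text
force: [0.1, -0.2, -1.7]
opening: 0.0498
t25.37 pos [0.5136 0.0448 0.015 ] ori [1.8000e+02 1.0000e-02 1.7593e+02] F [ 0.05 -0.25 -1.65] M [-0.05  0.04  0.02] open 0.0498
scaled [ 0.523 -0.005  0.01 ] turn 0.0002
```

```bash
python3 -m creep '[[-0.008,0,0,0,30],[-0.016,0,0,0,30],[-0.02,0,0,0,30],[-0.02,0,0,0,30],[-0.02,0,0,0,30],[-0.02,0,0,0,30],[-0.02,0,0,0,30],[-0.02,0,0,0,30]]' | tail -2
python3 go.py .4614 .048 .014 175.9
```

```text
force: [0.4, -0.7, -2.4]
opening: 0.0501
t26.03 pos [0.5156 0.0446 0.015 ] ori [180.     0.   175.93] F [ 0.45 -0.74 -2.4 ] M [ 0.02 -0.01 -0.01] open 0.0501
scaled [ 0.543 -0.005  0.01 ] turn 0.0002
```

```bash
python3 -m creep '[[-0.008,0,0,0,30],[-0.016,0,0,0,30],[-0.02,0,0,0,30],[-0.02,0,0,0,30],[-0.02,0,0,0,30],[-0.02,0,0,0,30],[-0.02,0,0,0,30],[-0.02,0,0,0,30]]' | tail -2
python3 go.py .4614 .048 .014 175.9
```

```text
force: [0.6, 0.3, -1.3]
opening: 0.0494
t26.70 pos [0.5176 0.0445 0.015 ] ori [1.8000e+02 1.0000e-02 1.7593e+02] F [ 0.62  0.27 -1.3 ] M [-0.09 -0.02 -0.01] open 0.0494
scaled [ 0.563 -0.005  0.01 ] turn 0.0002
```

It is past the jam depth and free. I'll continue at about 10 mm/s.

```bash
python3 -m creep '[[-0.008,0,0,0,30],[-0.016,0,0,0,30],[-0.024,0,0,0,30],[-0.032,0,0,0,30],[-0.04,0,0,0,30],[-0.048,0,0,0,30],[-0.056,0,0,0,30],[-0.064,0,0,0,30]]' | tail -2
python3 -m creep '[[-0.008,0,0,0,30],[-0.016,0,0,0,30],[-0.024,0,0,0,30],[-0.032,0,0,0,30],[-0.04,0,0,0,30],[-0.048,0,0,0,30],[-0.056,0,0,0,30],[-0.064,0,0,0,30]]' | tail -2
python3 go.py .4614 .048 .014 175.9
```

```text
force: [-0.2, 0.4, -1.1]
opening: 0.0501
force: [-0.8, -0.0, -1.0]
opening: 0.0497
t28.03 pos [0.5304 0.0436 0.015 ] ori [180.     0.   175.93] F [-0.78 -0.   -0.98] M [-0.02  0.25 -0.06] open 0.0497
scaled [ 0.692 -0.005  0.01 ] turn 0.0002
```

```bash
python3 -m creep '[[-0.008,0,0,0,30],[-0.016,0,0,0,30],[-0.024,0,0,0,30],[-0.032,0,0,0,30],[-0.04,0,0,0,30],[-0.048,0,0,0,30],[-0.056,0,0,0,30],[-0.064,0,0,0,30]]' | tail -2
python3 go.py .4614 .048 .014 175.9
```

```text
force: [-0.5, -0.1, -0.9]
opening: 0.0499
t28.70 pos [0.5368 0.0431 0.015 ] ori [-180.     -0.    175.93] F [-0.48 -0.1  -0.95] M [-0.06  0.27 -0.08] open 0.0499
scaled [ 0.755 -0.004  0.01 ] turn 0.0002
```

```bash
python3 -m creep '[[-0.008,0,0,0,30],[-0.016,0,0,0,30],[-0.024,0,0,0,30],[-0.032,0,0,0,30],[-0.04,0,0,0,30],[-0.048,0,0,0,30],[-0.056,0,0,0,30],[-0.064,0,0,0,30]]' | tail -2
python3 -m creep '[[-0.008,0,0,0,30],[-0.016,0,0,0,30],[-0.024,0,0,0,30],[-0.032,0,0,0,30],[-0.04,0,0,0,30],[-0.048,0,0,0,30],[-0.056,0,0,0,30],[-0.064,0,0,0,30]]' | tail -2
python3 go.py .4614 .048 .014 175.9
```

```text
force: [-1.0, 0.7, -0.6]
opening: 0.0497
force: [-1.0, 0.1, -1.6]
opening: 0.0497
t30.03 pos [0.5495 0.0422 0.015 ] ori [-180.     -0.    175.93] F [-0.99  0.1  -1.59] M [-0.02  0.33 -0.  ] open 0.0497
scaled [ 0.883 -0.004  0.01 ] turn 0.0002
```

```bash
python3 -m creep '[[-0.008,0,0,0,30],[-0.016,0,0,0,30],[-0.024,0,0,0,30],[-0.032,0,0,0,30],[-0.04,0,0,0,30],[-0.048,0,0,0,30],[-0.05,0,0,0,30],[-0.05,0,0,0,30]]' | tail -2
python3 go.py .4614 .048 .014 175.9
```

```text
force: [-0.9, -0.3, -0.6]
opening: 0.0498
t30.70 pos [0.5546 0.0418 0.015 ] ori [1.8000e+02 1.0000e-02 1.7593e+02] F [-0.92 -0.25 -0.6 ] M [-0.09  0.15 -0.02] open 0.0498
scaled [ 0.934 -0.005  0.009] turn 0.0002
```

```bash
python3 -m creep '[[-0.008,0,0,0,30],[-0.016,0,0,0,30],[-0.02,0,0,0,30],[-0.02,0,0,0,30],[-0.02,0,0,0,30],[-0.02,0,0,0,30],[-0.02,0,0,0,30],[-0.02,0,0,0,30]]' | tail -2
python3 go.py .4614 .048 .014 175.9
```

```text
force: [-0.6, -0.0, -1.8]
opening: 0.05
t31.37 pos [0.5566 0.0417 0.015 ] ori [1.7999e+02 1.0000e-02 1.7593e+02] F [-0.55 -0.02 -1.77] M [-0.06 -0.06  0.04] open 0.05
scaled [ 0.954 -0.005  0.01 ] turn 0.0002
```

```bash
python3 -m creep '[[-0.008,0,0,0,30],[-0.015,0,0,0,30],[-0.015,0,0,0,30],[-0.015,0,0,0,30],[-0.015,0,0,0,30],[-0.015,0,0,0,30],[-0.015,0,0,0,30],[-0.015,0,0,0,30]]' | tail -2
python3 go.py .4614 .048 .014 175.9
```

```text
force: [-0.2, 0.1, -1.1]
opening: 0.0497
t32.03 pos [0.5579 0.0416 0.015 ] ori [-180.     -0.    175.93] F [-0.22  0.13 -1.08] M [-0.24  0.3  -0.01] open 0.0497
scaled [ 0.968 -0.004  0.01 ] turn 0.0002
```

```bash
python3 -m creep '[[-0.008,0,0,0,30],[-0.015,0,0,0,30],[-0.015,0,0,0,30],[-0.015,0,0,0,30],[-0.015,0,0,0,30],[-0.015,0,0,0,30],[-0.015,0,0,0,30],[-0.015,0,0,0,30]]' | tail -2
python3 go.py .4614 .048 .014 175.9
```

```text
force: [-5.6, 2.2, 4.6]
opening: 0.0498
t32.70 pos [0.5583 0.0414 0.0149] ori [-1.7998e+02 -1.1000e-01  1.7593e+02] F [-5.63  2.2   4.58] M [0.6  1.97 0.03] open 0.0498
scaled [ 0.971 -0.003  0.011] turn 0.0002
```

The back stop is met at 5.6 N, 44.7 mm beyond the jam depth, where 45 is expected. I'll ease slightly and release.

```bash
python3 -m creep '[[0.003,0,0,0,30],[0.005,0,0,0,30],[0.005,0,0,0,40],[0.005,0,0,0,60],[0.005,0,0,0,75],[0.005,0,0,0,75],[0.005,0,0,0,75],[0.005,0,0,0,75]]' | tail -2
python3 go.py .5583 .0414 .12 175.9
python3 -m creep '[[0,0,-0.03,0,75],[0,0,-0.08,0,75],[0,0,-0.16,0,75],[0,0,-0.28,0,75],[0,0,-0.42,0,75],[0,0,-0.58,0,75],[0,0,-0.74,0,75],[0,0,-0.9,0,75]]' | tail -2
python3 -m creep '[[0.12,0,-0.1,0,75],[0.24,0,-0.2,0,75],[0.36,0,-0.3,0,75],[0.48,0,-0.4,0,75],[0.6,0,-0.5,0,75],[0.72,0,-0.6,0,75],[0.84,0,-0.7,0,75],[0.96,0,-0.8,0,75]]' | tail -2
python3 go.py .5583 .0414 .12 175.9
python3 - <<'E'
from h import *
for n in("scene","top"):
  s=snapshot(n);np.save(f"pics/{n}8.npy",s,allow_pickle=True);im=s["img"]
  cv2.imwrite(f"pics/{n}8f.png",im)
  if n=="scene":im=cv2.resize(im[150:300,230:400],None,fx=3.9,fy=3.9,interpolation=2)
  if n=="top":im=cv2.resize(im[100:260,230:370],None,fx=3.7,fy=3.7,interpolation=2)
  cv2.imwrite(f"pics/{n}8.png",im)
E
```

```text
force: [-0.6, -0.7, 0.1]
opening: 0.0735
t33.37 pos [0.5593 0.0416 0.015 ] ori [1.7999e+02 3.0000e-02 1.7593e+02] F [-0.6  -0.75  0.14] M [ 0.01 -0.04  0.03] open 0.0735
scaled [ 0.009 -0.002 -1.05 ] turn 0.0002
force: [-0.8, 0.0, -0.6]
opening: 0.0749
force: [-0.2, -0.1, 0.6]
opening: 0.0756
t34.70 pos [0.4626 0.0483 0.1863] ori [1.7997e+02 6.0000e-02 1.7593e+02] F [-0.21 -0.11  0.55] M [-0.01 -0.06  0.  ] open 0.0756
scaled [-0.959 -0.001  0.664] turn 0.0002
```

View pics/top8.png

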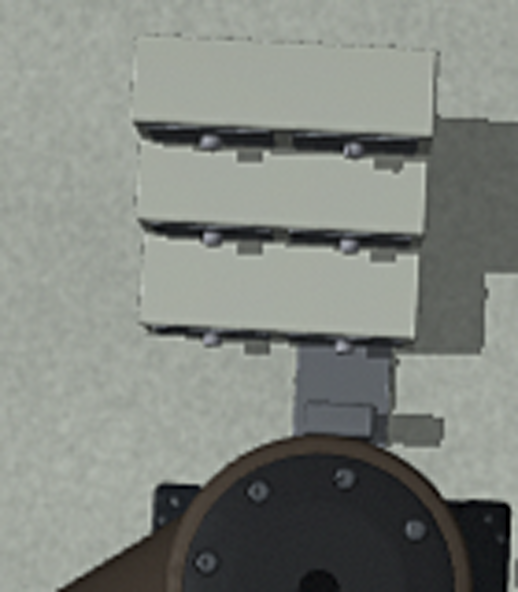

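View pics/scene8f.png

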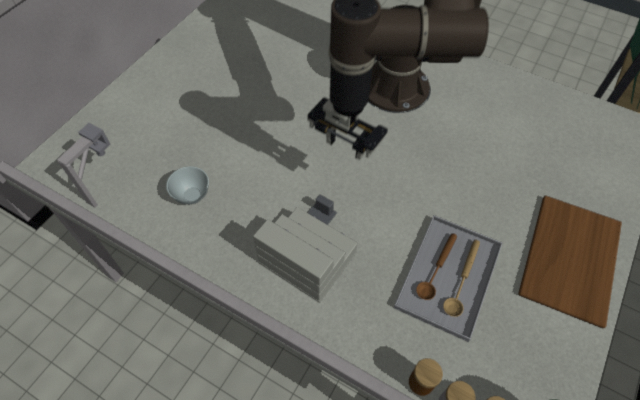

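The divider lies under the right gap with its grip out in front (top view 307–377, 402–440), and the bowl and tray are unmoved. One check of the depth.

```bash
python3 - <<'E' | tail -4
from fit import *
for u in((307,402),(377,408)):print("grip top front",loc(plane(T,t(u),.055)),"expect x -48")
a=cv2.imread("pics/scene0.png").astype(int);b=cv2.imread("pics/scene8f.png").astype(int)
d=np.abs(a-b).max(2)
print("bowl/tray change",(d[160:210,160:215]>25).sum(),(d[215:340,395:505]>25).sum())
E
```

```text
[[-0.3, -0.7], [0.3, -1.0], [-1.4, -0.2], [0.7, -0.4], [-1.6, -0.1], [0.9, 0.0], [-1.6, 0.3], [1.0, 0.3], [-0.3, 0.9], [-1.8, -0.2], [0.9, -0.7], [0.1, -1.1], [1.0, -1.5], [0.1, -1.2], [-0.1, 0.6]]
grip top front [-49.  -23.6] expect x -48
grip top front [-50.6 -73.3] expect x -48
bowl/tray change 0 0
```

Run:
```python
import numpy as np,cv2
for n,c in(("scene",(295,180,55,55)),("top",(300,190,50,45))):
  s=np.load(f"pics/{n}8.npy",allow_pickle=True).item();x,y,w,h=c
  cv2.imwrite(f"pics/z_{n}8.png",cv2.resize(s["img"][y:y+h,x:x+w],None,fx=10,fy=10,interpolation=2))
```

```text
(no output)
```

View pics/z_scene8.png

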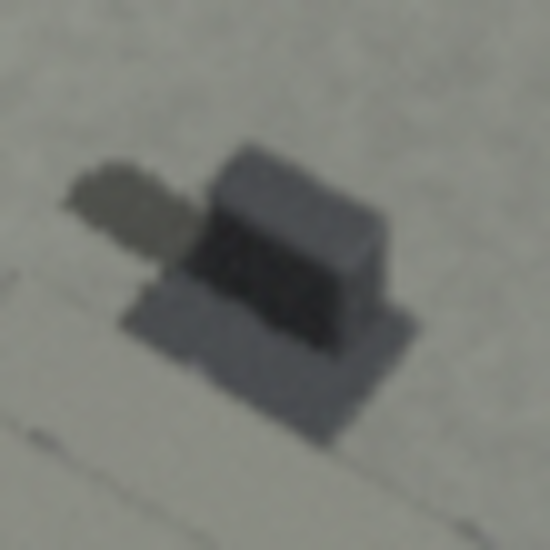

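View pics/z_top8.png

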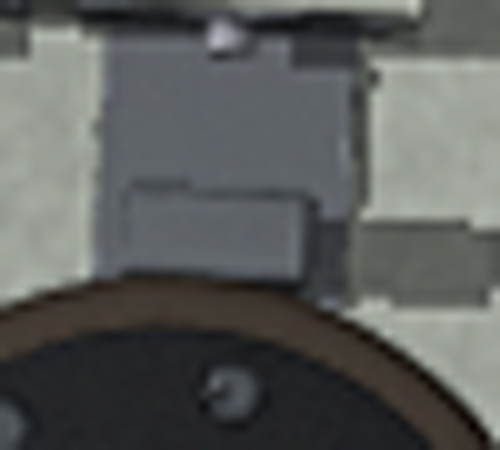

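```bash
python3 - <<'E' | tail -4
from fit import *
z=zt(295,180,10);y=zt(300,190,10)
print("S grip top rear-R, front-R, front-L, rear-L",[loc(plane(S,z(p),.055)).tolist() for p in((248,142),(208,205),(345,275),(384,213))])
print("T grip top front",[loc(plane(T,y(p),.055)).tolist() for p in((125,183),(305,195))])
print("S blade rear L corner z5 (expect -75)",loc(plane(S,z((420,322)),.005)))
print("T blade rear R corner",loc(plane(T,y((345,307)),.005)))
E
```

```text
S grip top rear-R, front-R, front-L, rear-L [[-70.4, -69.8], [-46.6, -67.1], [-49.0, -22.7], [-72.3, -25.0]]
T grip top front [[-48.0, -22.0], [-48.6, -69.3]]
S blade rear L corner z5 (expect -75) [-74.8 -12.5]
T blade rear R corner [-74.3 -82.6]
```

All corners agree with fully home (grip front about -48 mm, blade rear about -74.5 mm, expected -48 and -75). Handing in.

```bash
python3 -c "
from plant import ctrl,workorder
print(workorder.close_job(), ctrl.get_obs()['clock'])"
```

```text
the job is handed in; nothing more can be done
the job is handed in; nothing more can be done
```

The divider is lying fully home in the right gap, released, with the arm raised clear. I handed the job in at about 35 s.

- **Left gap:** the blade jammed about 35 mm in. I pressed a little longer than needed there because I sent three small steps without reading the force after each one. The highest reading between steps was about 18 N along the blade (about 24 N for the whole force vector at the wrist). The 25 N limit was not passed in any reading, but the margin was thin. I then pulled the blade out.
- **Right gap:** the blade slid in freely past that depth and met the back stop at 5.6 N, 44.7 mm beyond where the left gap jammed (45 mm expected).

**Last checks:**
- **Position:** both cameras put the front of the grip about 48 mm before the rack face (48 expected) and the blade's rear edge about 74.5 mm before it (75 expected). An earlier, coarser reading of the top view gave 49–51 mm for the grip; a zoomed reading corrected that to 48–48.6 mm.
- **Surroundings:** comparing the scene picture before and after showed no change around the bowl, tray and spoons.

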